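Level the cup shelf beside the espresso machine

ROBOT

A 6-joint arm with a two-finger parallel gripper is mounted at the origin on the work surface. World frame = base frame: x ahead of the robot, y to its left, z up, the work surface at z = 0. Lengths are in m, angles in rad, forces in N, time in s.
With the tool pointing down it reaches from about 0.275 to 0.725 m from the base axis. Payload 5.6 kg.
Tool frame: the origin (TCP) lies between the finger pads; the fingertips stand ctrl.nose_length ahead of it and the grasp point (between the pads) lies 5 mm behind it (ctrl.nose_length is the distance from the TCP to the fingertips, in m); z points along the fingers, y is the line along which they close (so a half turn about z gives the same grasp; the last joint's range is limited). The gripper opens to 85 mm and grips with 20 to 120 N. Pads are 22 mm wide; open, the fingers measure 114 mm over their backs; the gripper's body (76 mm by 85 mm) begins 54 mm behind the grasp point. The pads swing forward as they close: fully open they stand 13 mm farther back than shut.
Start: joints at [1.435, 0.255, 0.108, 0, -1.424, -0.285], TCP at [0.225, 0.502, 0.245] pointing down, gripper open.
Joint ranges: [-2.95, 2.95], [-1.21, 1.97], [-1.09, 1.5], [-2.87, 1.71], [-2.94, -0.07], [-3.05, 3.05]. Speed limits (rad/s): [2.57, 2.57, 3.14, 3.14, 3.14, 3.14].

INTERFACE

Orientations are given as a unit quaternion [x, y, z, w].
In Python, from station import ctrl gives the robot as it stands.
- The arm moves only by the shell command python3 -m pendant 'ROWS' [OPENING] [FORCE]. ROWS is JSON, a list of rows, each an object with "xyz": the shift along the tool's x, y, z in cm, a list of three; "twist": the turn about the tool's z in degrees. In form: [{"xyz": [x, y, z], "twist": twist}, ...]. A call has 1 to 5 rows; each row is the pose to reach, as a shift and turn from the pose commanded when the call began, along the tool's axes at that moment; what a row does not reach only later rows make up. A row lasts 1/12 s, in which the tool goes at most 41.7 mm and 7.16 degrees, less where a joint would pass 70% of its speed; a pose out of reach is approached as far as the arm can. A call with a gripper value outside its range is refused whole. OPENING is the opening, from -1 (shut) to 1 (fully open), set as the call begins (- or left out, the last holds). The fingers move at their own pace and stop on an object; FORCE is the grip in N (left out, the last holds). Time passes only in rows, so rows that repeat a pose let the fingers close. It gives the time, the measured TCP pose, the force, the opening and the grip force at its end, in the units of the state.
- ctrl.read_state(): the state, without advancing time (a new reading comes with each control period).
- ctrl.snapshot(name): name is "side" or "top" or "wrist"; returns a dict with "img" (480x640x3 uint8, blue, green, red), "mtx" (3x3 intrinsics, pixels), "R" (3x3) and "t" (3): a world point X has camera coordinates R X + t; the wrist camera has in their place "T_tool_cam" (4x4, takes a point from camera to tool coordinates, whose origin is the TCP and whose axes are the flange's). Camera axes: x right, y down, z forward; pixel columns grow to the right and rows downward; lengths in m; the calibration is good to about 2 mm. A picture is of the moment at which its call begins: read the wrist's pose just before it. There is no depth.
- ctrl.close_job(): hands the job in; it is judged then, once.
The state is a dict: "time_s": time; "q": joint angles; "joint_velocities": joint speeds; "tau": joint torques, N m; "ee_pos": TCP position; "tool_rot": TCP orientation; "wrist_force": force on the tool from outside, world axes, zero at the start; "torque": the same for the moment, N m; "finger_gap": opening from 0.0 (shut) to 1.0 (fully open); "finger_force": force on a finger pad.
Only numpy, scipy, OpenCV 4.12 (cv2) and the standard library are available. Lean on these libraries where they do the work, as an engineer would, in place of code of your own. Each camera call takes 0.05 s, during which the arm holds its last target. There are 200 camera calls.

TASK

Lay the yellow spirit level flat in the black-rimmed pocket of the aluminium cup shelf, either way round. Then push the shelf's black foot knob down until the shelf stands firmly on its foot and turn the knob, keeping it pressed, until the bubble rests between the two white lines; finish still gripping or touching the knob and pressing it down, with the bubble centred. Leave the other things on the counter where they stand.

Things in the scene. Friction and masses are not known exactly. Their poses are not given: they have to be found in the camera images.
- level: Yellow spirit level, a loose block 110 x 28 x 24 mm (x, y, z), 0.15 to 0.3 kg. Origin: centre of its underside; x along its length, z up. On its top a dark vial window, 68 mm long, with two white cross lines at x = -12 and +12 mm and a bright green-yellow bubble. Grip it across its 28 mm width.
- bubble_mid (a point): Centre of the bubble (16 x 15 mm) on the level's top, 26 mm above its underside. It runs along the level's x to the higher end: 4 mm per 0.01 rad of slope, up to 25 mm either way, and settles in about 1 s. Centred: offset from the level's origin along the level's x is zero; within 4 mm it lies between the white lines.
- pocket (a point): Centre of the pocket's floor, on the shelf's top, about 59 mm above the counter. Inside 120 mm (x) by 36 mm (y); black rims 4 mm wide, 7 mm high. Axes: x along the shelf to the knob, y across, z normal to the shelf. Aluminium shelf 260 x 130 x 10 mm, hinged about y at 50 mm from here in -x, 13 mm lower. The knob's end starts high: slope 0.045 to 0.08 rad unpressed.
- knob_top (a point): Centre of the foot knob's top face, 125 mm from the pocket's centre along the shelf's x, 36 mm above the shelf's top. Black ribbed grip: cylinder 38 mm in diameter, 24 mm high. Below it a grey flange, 66 mm in diameter, 5 mm thick, its upper face 24 mm below this point; it turns with the knob and fingertips may push on it. Axes turn with the knob.
- knob: The same knob, origin on its axis at the shelf's top. Counter-clockwise from above lowers the knob's end of the shelf: 1 rad changes the slope by 0.032 rad (5.6 mm at the knob, 13 mm of bubble). From the start 0.55 to 1.4 rad counter-clockwise are needed. 0.15 N m turns it; it stays where turned. It is cushioned: sinks up to 6 mm into the shelf, 2.5 N to start, then 2.5 N/mm.
- lift (a joint): Lift of the shelf off its foot by the spring below it, rad: 0.03 when left alone (5 mm at the knob), 0 when pressed so that it stands on its foot. About 6 N down on the knob bring it to 0; it springs up when let go. Only when pressed does the bubble show the foot's setting. A push of 8 to 15 N is right.
- tumbler: Glass tumbler, 72 mm in diameter, 95 mm tall, loose; leave it. Origin: centre of its underside.
- spoon_rest: Sage green ceramic spoon rest, 130 x 70 x 17 mm, loose; leave it. Origin: centre of its underside.
- clip: Aluminium milk thermometer clip, 75 x 22 x 12 mm, loose; leave it. Origin: centre of its underside.
- pitcher: Steel milk jug, 84 mm in diameter, 100 mm tall, handle at its +y, loose; leave it. Origin: centre of its underside.
- tamper: Steel coffee tamper, 58 mm in diameter, 86 mm tall, loose; leave it. Origin: centre of its underside.
Mind the look-alikes: they are no part of the job. There is more than one size of the level; the one meant has the size given above.

How it is judged:
On the way:
1. the spirit level lies flat in the shelf's pocket (x of level in the frame of pocket between -0.009 and 0.009 m and y of level in the frame of pocket between -0.007 and 0.007 m and z of level in the frame of pocket between -0.0025 and 0.0025 m and angle between the x axis of level and the x axis of pocket, either way round below 0.12 rad and angle between the z axis of level and the z axis of pocket, either way round below 0.03 rad and contact force between the fingers and level below 0.3 N), for 0.3 s.
At the end, for the whole second after the job is handed in: Level flat in the pocket and let go (within 9 mm along, 7 mm across, 2.5 mm in height, 0.12 rad); the fingers push on the knob (over 3 N) and hold the shelf on its foot (joint under 0.006 rad); bubble within 4 mm of the level's middle; all through the last second (all of step 1 and x of bubble_mid in the frame of level between -0.004 and 0.004 m and value of joint lift below 0.006 rad and contact force between the fingers and knob above 3 N); the arm keeps its last pose, push and grip.
It fails at once if another thing on the counter was moved by over 30 mm (distance of any of tumbler, spoon_rest, clip, pitcher, tamper from where it was at the start of the episode above 0.03 m).
It also fails if it takes over 58 s, if anything falls off the work surface, if the arm or the gripper's body presses on something with over 40 N, if the wrist force passes 120 N, or if a joint passes its speed limit or range.

## Working session

There is one attempt and no reset: what is moved stays moved. The work goes in short steps, Python scripts to look and compute and a shell command to move; the robot and the scene stay as the last step left them, time stands still between calls to the robot, and variables do not carry over. Pictures are saved under pics/ and viewed, at most 10 in all, crops included, and the job is handed in when it is done.

```bash
ls; mkdir -p pics; python3 - <<'E'
from station import ctrl
import cv2,json
print(ctrl.nose_length, ctrl.read_state())
for n in ("top","side"):
    s=ctrl.snapshot(n); cv2.imwrite(f"pics/{n}0.png",s["img"]); print(n,s["mtx"],s["R"],s["t"])
print(ctrl.snapshot("wrist")["T_tool_cam"])
E
```

```text
pics
0.014 {'time_s': 0.0, 'q': array([ 1.43458486e+00,  2.55716533e-01,  1.06974200e-01, -4.81877702e-04,
       -1.42388422e+00, -2.84580042e-01]), 'joint_velocities': array([-0.0003474 ,  0.0020124 , -0.00052771,  0.00099527, -0.00042032,
       -0.00042031]), 'tau': array([ 8.89878065e-04, -3.86627734e+01,  2.37932074e+01,  5.36486372e+00,
       -6.31623159e-03,  1.47356508e-05]), 'ee_pos': array([0.22442573, 0.50160268, 0.24439874]), 'tool_rot': array([ 9.77940490e-01, -2.08881554e-01, -1.69830983e-04,  9.30256726e-04]), 'wrist_force': array([0.67489675, 0.03293805, 0.89223602]), 'torque': array([-0.02506408,  0.02775062,  0.05381973]), 'finger_force': 0.0, 'finger_gap': 0.9990356487329638}
top [[467.73774453   0.         311.24656695]
 [  0.         467.73774453 235.01227016]
 [  0.           0.           1.        ]] [[-0.02727348 -0.99914385  0.03110839]
 [-0.98815781  0.02224668 -0.15181972]
 [ 0.15099768 -0.03488065 -0.98791854]] [0.03886772 0.56330843 1.04384836]
side [[451.48148035   0.         320.95748096]
 [  0.         451.48148035 232.76669771]
 [  0.           0.           1.        ]] [[ 0.98598752 -0.1663577  -0.01239873]
 [-0.1321054  -0.73326636 -0.66698471]
 [ 0.10186647  0.65927654 -0.74496823]] [-0.57875923  0.17780085  1.01801443]
[[ 4.34238697e-04 -9.56265942e-01 -2.92498306e-01  7.40104120e-02]
 [ 9.99999904e-01  3.98939134e-04  1.80331807e-04 -5.54505906e-04]
 [-5.57561446e-05 -2.92498356e-01  9.56266024e-01 -1.27452169e-01]
 [ 0.00000000e+00  0.00000000e+00  0.00000000e+00  1.00000000e+00]]
```

View pics/top0.png

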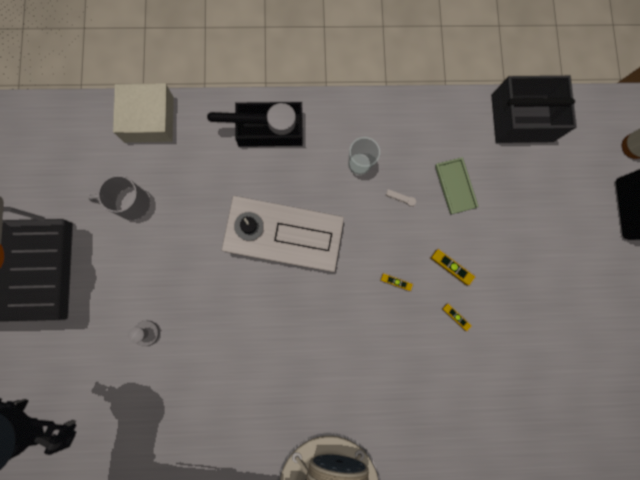

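View pics/side0.png

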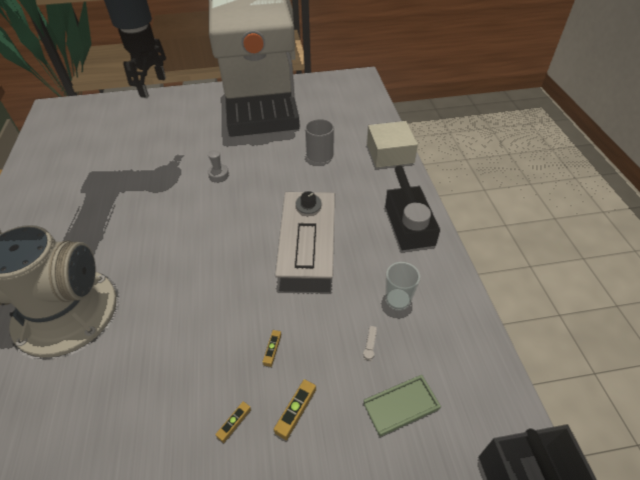

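The top view shows three yellow levels: the large one at (453,267), and smaller ones at (396,282) and (457,317). It also shows the shelf pocket at (303,236) and the knob at (249,225). The side view agrees, with the large level at (295,408), the pocket at (306,246) and the knob at (309,200).

```bash
cat > h.py <<'E'
from station import ctrl
import cv2, numpy as np
from scipy.spatial.transform import Rotation as Ro
def cam(n):
    st=ctrl.read_state(); s=ctrl.snapshot(n)
    if n=="wrist":
        T=np.eye(4); T[:3,:3]=Ro.from_quat(st["tool_rot"]).as_matrix(); T[:3,3]=st["ee_pos"]
        W=T@s["T_tool_cam"]; s["R"]=W[:3,:3].T; s["t"]=-s["R"]@W[:3,3]
    return s
def ray(s,px):
    d=np.linalg.inv(s["mtx"])@np.array([*px,1.]); return -s["R"].T@s["t"], s["R"].T@d
def onz(s,px,z):
    c,d=ray(s,px); return c+d*(z-c[2])/d[2]
def tri(a,pa,b,pb):
    (c1,d1),(c2,d2)=ray(a,pa),ray(b,pb)
    k=np.linalg.lstsq(np.c_[d1,-d2],c2-c1,rcond=None)[0]
    p,q=c1+k[0]*d1,c2+k[1]*d2; return (p+q)/2, np.linalg.norm(p-q)
def proj(s,X):
    p=s["mtx"]@(s["R"]@np.asarray(X)+s["t"]); return p[:2]/p[2]
def yellow(s):
    h=cv2.cvtColor(s["img"],cv2.COLOR_BGR2HSV)
    m=cv2.inRange(h,(15,130,70),(45,255,255)); m=cv2.morphologyEx(m,cv2.MORPH_CLOSE,np.ones((9,9)))
    return [c for c in cv2.findContours(m,cv2.RETR_EXTERNAL,cv2.CHAIN_APPROX_NONE)[0] if cv2.contourArea(c)>40]
def rect(s,c,z):
    P=np.array([onz(s,p,z)[:2] for p in c[:,0,:].astype(float)]); 
    b=cv2.boxPoints(cv2.minAreaRect((P*1000).astype(np.float32))); e=[b[1]-b[0],b[2]-b[1]]
    n=[np.linalg.norm(x) for x in e]; l=e[int(np.argmax(n))]
    return b.mean(0).round(1), round(max(n),1), round(min(n),1), round(float(np.degrees(np.arctan2(l[1],l[0]))),1)
def darkc(s,lo,hi):
    g=cv2.cvtColor(s["img"],cv2.COLOR_BGR2GRAY); m=cv2.inRange(g,lo,hi)
    return cv2.findContours(m,cv2.RETR_EXTERNAL,cv2.CHAIN_APPROX_NONE)[0]
E
python3 - <<'E'
from h import *
S={n:cam(n) for n in("top","side")}
for n,s in S.items():
    for c in yellow(s): print(n,c.mean((0,1)).round(),rect(s,c,.018))
boxes={"top":(215,190,130,90),"side":(270,185,70,110)}
ctr={}
for n,s in S.items():
    x,y,w,h=boxes[n]
    g=cv2.cvtColor(s["img"],cv2.COLOR_BGR2GRAY)[y:y+h,x:x+w]
    for c in cv2.findContours(cv2.inRange(g,0,75),cv2.RETR_EXTERNAL,cv2.CHAIN_APPROX_NONE)[0]:
        if cv2.contourArea(c)>100:
            c=c+np.array([x,y]); r=cv2.minAreaRect(c); print(n,"dark",r, rect(s,c,.065))
for n in S:
    x,y,w,h=boxes[n]; cv2.imwrite(f"pics/c_{n}.png",cv2.resize(S[n]["img"][y:y+h,x:x+w],None,fx=5,fy=5))
a,b=[cv2.resize(cv2.imread(f"pics/c_{n}.png"),(390 if n=="top" else 290,460)) for n in("top","side")]
cv2.imwrite("pics/c.png",np.hstack([a,b]))
E
```

```text
top [457. 317.] (array([ 366.5, -309.9], dtype=float32), np.float32(76.4), np.float32(19.2), 45.6)
top [396. 282.] (array([ 451.9, -172.9], dtype=float32), np.float32(74.9), np.float32(18.8), 68.5)
top [452. 267.] (array([ 483.7, -309. ], dtype=float32), np.float32(111.0), np.float32(29.8), 50.9)
side [233. 422.] (array([ 369.5, -314.8], dtype=float32), np.float32(75.0), np.float32(20.6), 44.5)
side [295. 409.] (array([ 485.5, -310.3], dtype=float32), np.float32(112.4), np.float32(28.9), 51.4)
side [272. 348.] (array([ 454.1, -178.5], dtype=float32), np.float32(77.3), np.float32(18.0), 68.3)
top dark ((248.75001525878906, 225.25001525878906), (19.798988342285156, 17.677669525146484), 45.0) (array([586.4, 167. ], dtype=float32), np.float32(45.7), np.float32(40.1), 43.7)
side dark ((304.0, 285.0), (14.0, 52.0), 90.0) (array([539.4, -68.1], dtype=float32), np.float32(112.2), np.float32(36.9), -10.1)
side dark ((308.0, 200.5), (17.0, 16.0), 90.0) (array([586.4, 191. ], dtype=float32), np.float32(62.8), np.float32(40.9), 82.2)
```

View pics/c.png

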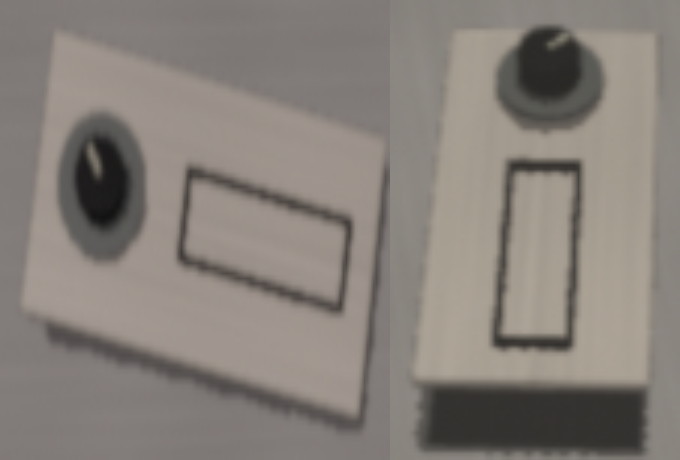

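The left crop (top view) shows the pocket's rim clearly, centred near (266,240) in the crop, with the knob's grip at (102,180) and a light pointer line on it. The right crop (side view) shows the same, plus the dark front of the shelf. Next I measure the rim.

```bash
cat >> h.py <<'E'
def rim(s,box):
    x,y,w,h=box
    g=cv2.cvtColor(s["img"],cv2.COLOR_BGR2GRAY)[y:y+h,x:x+w]
    m=cv2.adaptiveThreshold(cv2.GaussianBlur(g,(3,3),0),255,cv2.ADAPTIVE_THRESH_MEAN_C,cv2.THRESH_BINARY_INV,15,12)
    cs,_=cv2.findContours(m,cv2.RETR_EXTERNAL,cv2.CHAIN_APPROX_NONE)
    return max(cs,key=lambda c:cv2.contourArea(cv2.convexHull(c)))+np.array([x,y])
E
python3 - <<'E'
from h import *
B={"top":(268,214,70,42),"side":(288,214,35,60)}; P={}
S={n:cam(n) for n in B}
for n,s in S.items():
    c=rim(s,B[n]); r=cv2.minAreaRect(c); P[n]=r[0]; print(n,r,rect(s,c,.065))
print(tri(S["top"],P["top"],S["side"],P["side"]))
K={}
for n,s in S.items():   # knob grip silhouette, pixel centroid
    x,y,w,h={"top":(225,200,50,50),"side":(290,185,40,40)}[n]
    g=cv2.cvtColor(s["img"],cv2.COLOR_BGR2GRAY)[y:y+h,x:x+w]
    c=max(cv2.findContours(cv2.inRange(g,0,75),cv2.RETR_EXTERNAL,cv2.CHAIN_APPROX_NONE)[0],key=cv2.contourArea)
    K[n]=np.array(cv2.minEnclosingCircle(c)[0])+[x,y]
print(K,tri(S["top"],K["top"],S["side"],K["side"]))
E
```

```text
top ((302.7339782714844, 236.5834503173828), (57.6362190246582, 20.886518478393555), 10.885526657104492) (array([557.6,  45.1], dtype=float32), np.float32(131.2), np.float32(48.0), 77.7)
side ((305.2344970703125, 245.5137939453125), (20.61142921447754, 46.0967903137207), 3.3664605617523193) (array([558.7,  45.2], dtype=float32), np.float32(138.6), np.float32(47.7), 78.8)
(array([0.55796329, 0.04500244, 0.06177842]), np.float64(9.03376707706097e-06))
{'top': array([248.95454597, 225.04545403]), 'side': array([307.55555534, 200.44444466])} (array([0.58212964, 0.16395401, 0.09098355]), np.float64(2.8926917660305627e-05))
```

```bash
R='[{"xyz":[2.7,3.0,0],"twist":0},{"xyz":[5.4,6.0,0],"twist":0},{"xyz":[8.1,9.0,0],"twist":0},{"xyz":[10.8,12.0,0],"twist":0},{"xyz":[13.5,15.0,0],"twist":0}]'; true
python3 -m pendant '[{"xyz":[2.0,2.2,0],"twist":0},{"xyz":[4.7,5.2,0],"twist":0},{"xyz":[7.4,8.2,0],"twist":0},{"xyz":[10.1,11.2,0],"twist":0},{"xyz":[12.8,14.2,0],"twist":0}]' 1 40
python3 -m pendant '[{"xyz":[2.7,3.0,0],"twist":0},{"xyz":[5.4,6.0,0],"twist":0},{"xyz":[8.1,9.0,0],"twist":0},{"xyz":[10.8,12.0,0],"twist":0},{"xyz":[13.5,15.0,0],"twist":0}]'
python3 -m pendant '[{"xyz":[2.7,3.0,0],"twist":0},{"xyz":[5.4,6.0,0],"twist":0},{"xyz":[8.1,9.0,0],"twist":0},{"xyz":[10.8,12.0,0],"twist":0},{"xyz":[13.5,15.0,0],"twist":0}]'
python3 -m pendant '[{"xyz":[2.7,3.0,0],"twist":0},{"xyz":[5.4,6.0,0],"twist":0},{"xyz":[8.1,9.0,0],"twist":0},{"xyz":[10.8,12.0,0],"twist":0},{"xyz":[13.5,15.0,0],"twist":0}]'
python3 -m pendant '[{"xyz":[2.5,3.0,0],"twist":7},{"xyz":[3.5,4.2,0],"twist":14},{"xyz":[3.5,4.2,0],"twist":21},{"xyz":[3.5,4.2,0],"twist":28},{"xyz":[3.5,4.2,0],"twist":35}]'
python3 -m pendant '[{"xyz":[0,0,0],"twist":7},{"xyz":[0,0,0],"twist":14},{"xyz":[0,0,0],"twist":21},{"xyz":[0,0,0],"twist":28},{"xyz":[0,0,0],"twist":35}]'
python3 -m pendant '[{"xyz":[0,0,2],"twist":7},{"xyz":[0,0,4],"twist":14},{"xyz":[0,0,6],"twist":21},{"xyz":[0,0,6],"twist":28},{"xyz":[0,0,6],"twist":35}]'
python3 - <<'E'
from h import *
s=cam("wrist"); st=ctrl.read_state(); print(st["ee_pos"],Ro.from_quat(st["tool_rot"]).as_matrix().round(3).tolist())
cv2.imwrite("pics/w1.png",s["img"])
for c in yellow(s): print(c.mean((0,1)).round(),rect(s,c,.022))
E
```

```text
time_s: 0.77
ee_pos: [0.2836, 0.3183, 0.2453]
tool_rot: [0.978, -0.208, 0.0, -0.0]
wrist_force: [2.2, 0.1, 1.2]
finger_gap: 1.001
finger_force: 0.0
time_s: 1.18
ee_pos: [0.3453, 0.1262, 0.2457]
tool_rot: [0.978, -0.208, 0.0, -0.001]
wrist_force: [1.0, 0.1, -0.5]
finger_gap: 0.996
finger_force: 0.0
time_s: 1.6
ee_pos: [0.4074, -0.0661, 0.2457]
tool_rot: [0.978, -0.209, 0.001, -0.0]
wrist_force: [1.6, 0.7, 1.0]
finger_gap: 1.001
finger_force: 0.0
time_s: 2.02
ee_pos: [0.4694, -0.2583, 0.2453]
tool_rot: [0.978, -0.209, 0.0, -0.0]
wrist_force: [1.7, 1.4, 0.3]
finger_gap: 0.999
finger_force: 0.0
time_s: 2.43
ee_pos: [0.484, -0.3093, 0.2447]
tool_rot: [0.868, -0.496, -0.0, 0.0]
wrist_force: [-0.7, 0.0, -0.1]
finger_gap: 1.001
finger_force: 0.0
time_s: 2.85
ee_pos: [0.4841, -0.3087, 0.2452]
tool_rot: [-0.679, 0.734, 0.0, -0.0]
wrist_force: [1.1, -0.1, -0.2]
finger_gap: 1.003
finger_force: 0.0
time_s: 3.27
ee_pos: [0.4832, -0.3083, 0.1836]
tool_rot: [-0.427, 0.904, 0.001, -0.001]
wrist_force: [-0.0, 0.2, 1.6]
finger_gap: 1.001
finger_force: 0.0
[ 0.48375366 -0.30857573  0.18449783] [[-0.641, -0.767, -0.002], [-0.767, 0.641, 0.0], [0.001, 0.001, -1.0]]
[448. 296.] (array([ 444.6, -200. ], dtype=float32), np.float32(40.4), np.float32(20.2), 68.5)
[315. 214.] (array([ 483.4, -309.5], dtype=float32), np.float32(109.8), np.float32(27.5), 50.7)
[447. 104.] (array([ 369.2, -313.5], dtype=float32), np.float32(73.4), np.float32(21.6), 44.2)
```

View pics/w1.png

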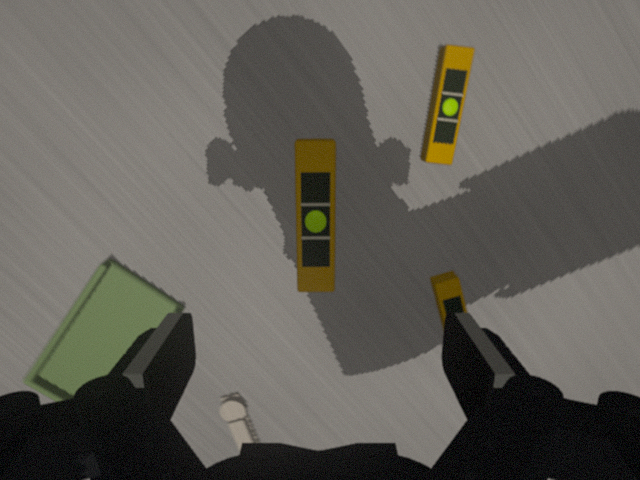

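The wrist view shows the 110 mm level centred at (315,216), right under the TCP and aligned with the tool x axis. Both small levels are clear of the fingers. I descend until the tips are about 8 mm up, so they will clear the rims when placing, then grip.

```bash
python3 -m pendant '[{"xyz":[0,0,3],"twist":0},{"xyz":[0,0,6],"twist":0},{"xyz":[0,0,9],"twist":0},{"xyz":[0,0,12],"twist":0},{"xyz":[0,0,14],"twist":0}]' 0.3 40
python3 -m pendant '[{"xyz":[0,0,1.2],"twist":0},{"xyz":[0,0,2.2],"twist":0},{"xyz":[0,0,2.2],"twist":0}]'
python3 -m pendant '[{"xyz":[0,0,0],"twist":0},{"xyz":[0,0,0],"twist":0},{"xyz":[0,0,0],"twist":0},{"xyz":[0,0,0],"twist":0},{"xyz":[0,0,0],"twist":0}]' -1 40
python3 -c "
from station import ctrl; s=ctrl.read_state(); print(ctrl.nose_length,s['finger_gap'],s['finger_force'],s['ee_pos'])"
```

```text
time_s: 3.73
ee_pos: [0.4829, -0.3081, 0.0426]
tool_rot: [-0.431, 0.902, 0.001, -0.001]
wrist_force: [-0.3, 0.3, 0.1]
finger_gap: 0.651
finger_force: 0.0
time_s: 3.98
ee_pos: [0.4831, -0.3082, 0.0214]
tool_rot: [-0.43, 0.903, 0.001, -0.001]
wrist_force: [0.3, -0.2, -1.1]
finger_gap: 0.653
finger_force: 0.0
time_s: 4.4
ee_pos: [0.4851, -0.3091, 0.0248]
tool_rot: [-0.43, 0.903, -0.001, 0.001]
wrist_force: [-0.8, 1.2, 6.3]
finger_gap: 0.316
finger_force: 40.7
0.014 0.316427820471135 40.66704869270325 [ 0.48513422 -0.30907866  0.02477645]
```

```bash
python3 -m pendant '[{"xyz":[0,0,-2],"twist":0},{"xyz":[0,0,-5],"twist":0},{"xyz":[0,0,-8],"twist":0},{"xyz":[0,0,-11],"twist":0},{"xyz":[0,0,-13],"twist":0}]'
python3 -m pendant '[{"xyz":[-2.2,1.2,0],"twist":0},{"xyz":[-5.4,2.9,0],"twist":0},{"xyz":[-8.8,4.7,0],"twist":0},{"xyz":[-12.2,6.5,0],"twist":0},{"xyz":[-15.6,8.3,0],"twist":0}]'
python3 -m pendant '[{"xyz":[-3.4,1.8,0],"twist":0},{"xyz":[-6.8,3.6,0],"twist":0},{"xyz":[-10.2,5.4,0],"twist":0},{"xyz":[-13.4,7.1,0],"twist":0},{"xyz":[-16.3,8.7,0],"twist":0}]'
python3 -m pendant '[{"xyz":[0,0,0],"twist":-7},{"xyz":[0,0,0],"twist":-14},{"xyz":[0,0,0],"twist":-21},{"xyz":[0,0,0],"twist":-27.3},{"xyz":[0,0,0],"twist":-27.3}]'
python3 -m pendant '[{"xyz":[0,0,0],"twist":0},{"xyz":[0,0,0],"twist":0}]'
python3 - <<'E'
from h import *
s=cam("wrist"); st=ctrl.read_state(); print(st["ee_pos"],Ro.from_quat(st["tool_rot"]).as_matrix().round(3).tolist(),st["finger_gap"])
cv2.imwrite("pics/w2.png",s["img"])
for c in yellow(s): print(cv2.minAreaRect(c),rect(s,c,st["ee_pos"][2]))
E
```

```text
time_s: 4.82
ee_pos: [0.4846, -0.309, 0.1563]
tool_rot: [-0.43, 0.903, -0.001, 0.001]
wrist_force: [1.3, -0.9, -1.8]
finger_gap: 0.315
finger_force: 40.0
time_s: 5.23
ee_pos: [0.5176, -0.1336, 0.1531]
tool_rot: [-0.429, 0.903, 0.0, -0.0]
wrist_force: [1.1, -0.9, -1.8]
finger_gap: 0.316
finger_force: 40.0
time_s: 5.65
ee_pos: [0.5531, 0.0484, 0.153]
tool_rot: [-0.43, 0.903, 0.0, -0.0]
wrist_force: [1.8, -0.5, -1.5]
finger_gap: 0.314
finger_force: 40.0
time_s: 6.07
ee_pos: [0.553, 0.0462, 0.1529]
tool_rot: [-0.632, 0.775, 0.0, -0.0]
wrist_force: [0.4, 0.4, -2.2]
finger_gap: 0.318
finger_force: 39.9
time_s: 6.23
ee_pos: [0.5532, 0.046, 0.1531]
tool_rot: [-0.629, 0.777, 0.0, -0.0]
wrist_force: [0.1, -0.2, -2.0]
finger_gap: 0.313
finger_force: 39.9
[0.55326138 0.04599299 0.15316496] [[-0.207, -0.978, -0.0], [-0.978, 0.207, 0.0], [0.0, 0.0, -1.0]] 0.3151484605686571
((318.0, 307.0), (286.0, 88.0), 90.0) (array([551.8,  40.5], dtype=float32), np.float32(105.1), np.float32(27.2), 78.2)
```

View pics/w2.png

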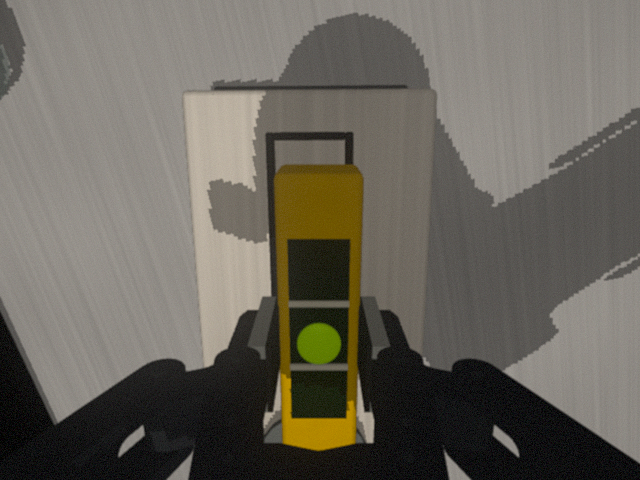

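The wrist view shows the level gripped straight, its white lines at rows 303 and 367 (mid about (319,335)) and its front edge at row 167. The far rim of the pocket spans columns 267 to 353 at row 133. So the level must still shift by about one rim width across, which I now work out.

```bash
python3 - <<'E'
from h import *
s=cam("wrist"); st=ctrl.read_state(); R=Ro.from_quat(st["tool_rot"]).as_matrix(); T=st["ee_pos"]
g=cv2.cvtColor(s["img"],cv2.COLOR_BGR2GRAY)
print("row150",[c for c in range(240,380) if g[150,c]<60]); print("row230",[c for c in range(240,285) if g[230,c]<60]); print("col290",[r for r in range(100,165) if g[r,290]<60],"col340",[r for r in range(100,165) if g[r,340]<60])
w=g[280:390,325:345].mean(1); print("lines",[280+i for i in range(110) if w[i]>70])
u=np.array([np.cos(np.radians(78.2)),np.sin(np.radians(78.2)),0])
for z in (.059,.063):
    a=onz(s,(310,132.5),z); print("rim far mid",a, "->pocket",a+.064*u, "rim w",np.linalg.norm(onz(s,(267,133),z)-onz(s,(353.5,133),z)), "yaw left edge", np.degrees(np.arctan2(*(onz(s,(270,250),z)-onz(s,(267.5,150),z))[[1,0]])))
for z in (T[2]-.001,):
    c=onz(s,(319,335),z); print("level c",c,"rel tool cm",(R.T@(c-T))*100,"front",(R.T@(onz(s,(319,167),z)-T))*100)
for P in ([.558,.045,0],): print("shift cm",R.T@(np.array(P)-c)*100)
E
```

```text
row150 [267, 268, 269, 270, 271, 272, 273, 274, 345, 346, 347, 348, 349, 350, 351, 352]
row230 [269, 270, 271, 272, 273, 274, 275]
col290 [133, 134, 135, 136, 137, 138, 139] col340 [132, 133, 134, 135, 136, 137, 138, 139]
lines [301, 302, 303, 304, 305, 306, 307, 328, 329, 330, 331, 332, 333, 334, 335, 336, 337, 338, 339, 340, 341, 342, 343, 344, 345, 346, 347, 348, 349, 350, 351, 352, 364, 365, 366, 367, 368, 369]
rim far mid [ 0.54391322 -0.01616583  0.059     ] ->pocket [0.55700097 0.04648168 0.059     ] rim w 0.04393707189276465 yaw left edge 77.51558023720006
rim far mid [ 0.54380524 -0.01634409  0.063     ] ->pocket [0.55689299 0.04630342 0.063     ] rim w 0.043144045052355424 yaw left edge 77.51558023720004
level c [0.55261343 0.04567152 0.15222826] rel tool cm [0.04208218 0.06359547 0.10001215] front [5.7218701  0.06082302 0.09997863]
shift cm [-0.04566678 -0.5438604  15.22272033]
```

```bash
python3 -m pendant '[{"xyz":[-0.15,-0.45,0],"twist":0},{"xyz":[-0.15,-0.45,2],"twist":0},{"xyz":[-0.15,-0.45,4],"twist":0},{"xyz":[-0.15,-0.45,5.4],"twist":0},{"xyz":[-0.15,-0.45,5.4],"twist":0}]'
python3 -m pendant '[{"xyz":[0,0,0.4],"twist":0},{"xyz":[0,0,0.6],"twist":0},{"xyz":[0,0,0.8],"twist":0},{"xyz":[0,0,0.8],"twist":0}]'
python3 - <<'E'
from h import *
s=cam("wrist"); cv2.imwrite("pics/w3.png",s["img"]); print(ctrl.read_state()["ee_pos"])
E
```

```text
time_s: 6.75
ee_pos: [0.5562, 0.0462, 0.096]
tool_rot: [-0.63, 0.777, 0.002, -0.003]
wrist_force: [-0.6, -0.1, -1.8]
finger_gap: 0.317
finger_force: 39.9
time_s: 7.08
ee_pos: [0.5585, 0.0467, 0.0918]
tool_rot: [-0.631, 0.776, -0.0, 0.0]
wrist_force: [0.0, -1.2, -2.2]
finger_gap: 0.313
finger_force: 40.0
[0.5584845  0.04672281 0.09184669]
```

View pics/w3.png

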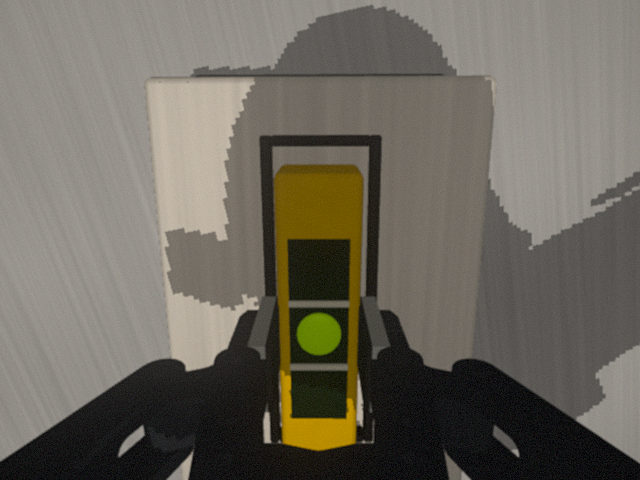

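The wrist view shows the level centred between the side rims: rims at columns 260 and 381, level from 274 to 363. Next I check the gap along the level, then lower it.

```bash
python3 - <<'E'
from h import *
s=cam("wrist"); st=ctrl.read_state(); R=Ro.from_quat(st["tool_rot"]).as_matrix(); T=st["ee_pos"]
a=R.T@(onz(s,(320.5,135.5),.062)-T); print("rim far outer",a*100,"pocket c (tool cm)",a[:2]*100-[6.4,0])
for z in (T[2]-.001,): print("level c",(R.T@(onz(s,(319,335),z)-T))*100,"front",(R.T@(onz(s,(319,167),z)-T))*100)
E
```

```text
rim far outer [6.4858075  0.11875591 2.98927182] pocket c (tool cm) [0.0858075  0.11875591]
level c [0.04539428 0.06131651 0.09991431] front [5.72483033 0.05606621 0.09722806]
```

```bash
python3 -m pendant '[{"xyz":[0,0.05,0.2],"twist":0},{"xyz":[0,0.05,0.35],"twist":0},{"xyz":[0,0.05,0.35],"twist":0}]'
python3 -m pendant '[{"xyz":[0,0,0.1],"twist":0},{"xyz":[0,0,0.1],"twist":0}]'
python3 -m pendant '[{"xyz":[0,0,0.1],"twist":0},{"xyz":[0,0,0.1],"twist":0}]'
```

```text
time_s: 7.43
ee_pos: [0.5582, 0.0466, 0.0886]
tool_rot: [-0.631, 0.776, -0.001, 0.001]
wrist_force: [-1.6, -1.4, 4.1]
finger_gap: 0.313
finger_force: 40.7
time_s: 7.6
ee_pos: [0.5582, 0.0464, 0.0878]
tool_rot: [-0.631, 0.776, -0.001, 0.001]
wrist_force: [-0.6, -2.6, 6.5]
finger_gap: 0.313
finger_force: 40.9
time_s: 7.77
ee_pos: [0.5582, 0.0462, 0.0868]
tool_rot: [-0.631, 0.776, -0.001, 0.0]
wrist_force: [-0.6, -2.7, 5.0]
finger_gap: 0.315
finger_force: 41.0
```

```bash
python3 -m pendant '[{"xyz":[0,0,0],"twist":0},{"xyz":[0,0,0],"twist":0},{"xyz":[0,0,0],"twist":0},{"xyz":[0,0,0],"twist":0}]' 0.3 40
python3 -m pendant '[{"xyz":[0,0,-2],"twist":0},{"xyz":[0,0,-5],"twist":0},{"xyz":[0,0,-8],"twist":0},{"xyz":[0,0,-11],"twist":0},{"xyz":[0,0,-11],"twist":0}]' 1
python3 - <<'E'
from h import *
s=cam("wrist"); cv2.imwrite("pics/w4.png",s["img"]); st=ctrl.read_state(); print(st["ee_pos"],st["tool_rot"])
for c in yellow(s): print(cv2.minAreaRect(c),rect(s,c,.082))
E
```

```text
time_s: 8.1
ee_pos: [0.5575, 0.0469, 0.0855]
tool_rot: [-0.631, 0.776, 0.0, -0.0]
wrist_force: [0.1, 0.5, -0.4]
finger_gap: 0.65
finger_force: 0.0
time_s: 8.52
ee_pos: [0.5608, 0.047, 0.2026]
tool_rot: [-0.631, 0.776, -0.003, 0.005]
wrist_force: [0.8, -0.2, 0.6]
finger_gap: 1.001
finger_force: 0.0
[0.55958435 0.04719191 0.19938446] [-0.63074593  0.77598059 -0.00157356  0.00334948]
((324.9999694824219, 227.99996948242188), (45.99999237060547, 175.99996948242188), -0.0) (array([557.7,  46.4], dtype=float32), np.float32(111.4), np.float32(27.8), 78.5)
```

View pics/w4.png

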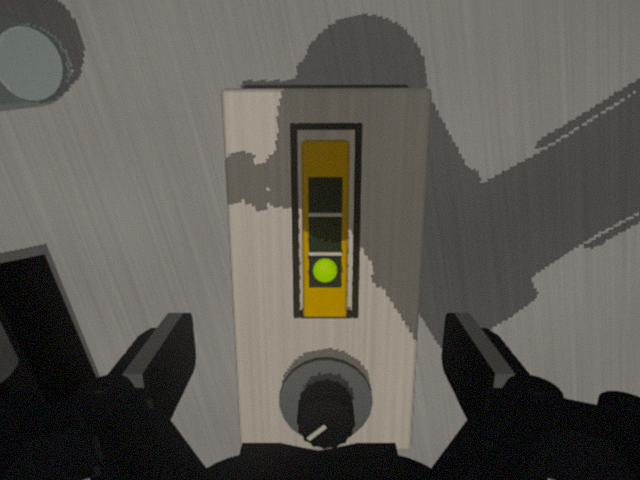

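The wrist view shows the level in the pocket, spanning columns 302 to 349 and rows 140 to 317 inside the rim (columns 291 to 362, rows 124 to 318). The bubble is at (325,270), far toward the knob, and the knob sits at (326,400). Next I check the seating on the sloped plane and locate the knob.

```bash
python3 - <<'E'
from h import *
s=cam("wrist"); st=ctrl.read_state(); T=st["ee_pos"]; print(T)
u=np.array([.2045,.9789,0]); n=.065; P0=np.array([.5575,.0455,0])
N=np.array([-u[0]*n,-u[1]*n,1])
def pl(px,h):  # onto plane h above pocket floor, sloped
    c,d=ray(s,px); A=P0+[0,0,.059]+N*h; return c+d*(N@(A-c))/(N@d)
loc=lambda X:((X-P0)@u*1000, (X-P0)@np.array([-u[1],u[0],0])*1000)
for name,px,h in [("rim far",(326.5,124),.007),("rim near",(326.5,318),.007),("lev far",(325.5,140.5),.024),("lev near",(325,317),.024),("line1",(325.5,214.5),.024),("line2",(325.5,254),.024),("bub",(325,270),.024),("rimL",(291.5,220),.007),("rimR",(361,220),.007),("levL",(302,220),.024),("levR",(348.5,220),.024)]:
    print(name,np.round(loc(pl(px,h)),1))
g=cv2.cvtColor(s["img"],cv2.COLOR_BGR2GRAY)
# flange ellipse
h=cv2.cvtColor(s["img"],cv2.COLOR_BGR2HSV); print("flange px",h[390,288],g[390,288],g[390,260])
t=cam("top"); S=cam("side")
K={}
for nm,c in (("top",t),("side",S)):
    x,y,w,hh={"top":(225,200,50,50),"side":(290,185,40,40)}[nm]
    gg=cv2.cvtColor(c["img"],cv2.COLOR_BGR2GRAY)[y:y+hh,x:x+w]
    k=max(cv2.findContours(cv2.inRange(gg,0,75),cv2.RETR_EXTERNAL,cv2.CHAIN_APPROX_NONE)[0],key=cv2.contourArea)
    K[nm]=k; 
for z in (.080,.098): print("flange mid from wrist rows 350..,cols 280-372",onz(s,(326,397),z))
print("expected knob top",P0+u*(.125-.036*n)+[0,0,.059+.125*n+.036])
print("knob px pred top",proj(t,P0+u*.1227+[0,0,.103]),"obs",cv2.minAreaRect(K["top"]))
E
```

```text
[0.55829933 0.04714705 0.19695838]
rim far [-63.1   2.8]
rim near [62.5  3.5]
lev far [-54.6   2.1]
lev near [53.2  2.3]
line1 [-12.    2.3]
line2 [12.2  2.4]
bub [22.3  2.2]
rimL [ -4.3 -19.1]
rimR [-4.4 25.1]
levL [ -8.7 -11.7]
levR [-8.7 16. ]
flange px [20  9 87] 86 143
flange mid from wrist rows 350..,cols 280-372 [0.57823555 0.16133077 0.08      ]
flange mid from wrist rows 350..,cols 280-372 [0.57570089 0.14772144 0.098     ]
expected knob top [0.58258397 0.16557187 0.103125  ]
knob px pred top [247.64165441 223.89852719] obs ((12.93489933013916, 24.264429092407227), (46.85893249511719, 13.409202575683594), 61.55707550048828)
```

The level is seated: it lies within 1 mm of the rim's centre and its white lines are at ±12 mm. I now move above the knob and check the centring.

```bash
python3 -m pendant '[{"xyz":[-3,0,0],"twist":0},{"xyz":[-6,0,0],"twist":0},{"xyz":[-9,0,0],"twist":0},{"xyz":[-12.15,0,0],"twist":0},{"xyz":[-12.15,0,0],"twist":0}]'
python3 -m pendant '[{"xyz":[0,0,1],"twist":0},{"xyz":[0,0,2],"twist":0},{"xyz":[0,0,2],"twist":0},{"xyz":[0,0,2],"twist":0},{"xyz":[0,0,2],"twist":0}]'
python3 - <<'E'
from h import *
s=cam("wrist"); cv2.imwrite("pics/w5.png",s["img"]); st=ctrl.read_state(); T=st["ee_pos"]; R=Ro.from_quat(st["tool_rot"]).as_matrix(); print(T,R.round(3).tolist())
print("pred knob top px",proj(s,[.5826,.1656,.103]), "axis px at top", proj(s,[T[0],T[1],.103]))
E
```

```text
time_s: 9.13
ee_pos: [0.5824, 0.1699, 0.193]
tool_rot: [-0.632, 0.775, 0.001, -0.001]
wrist_force: [-0.5, -0.1, -0.6]
finger_gap: 1.003
finger_force: 0.0
time_s: 9.55
ee_pos: [0.5824, 0.1647, 0.1757]
tool_rot: [-0.63, 0.776, -0.0, -0.0]
wrist_force: [-0.6, -1.0, -0.3]
finger_gap: 0.998
finger_force: 0.0
[0.58265802 0.1649166  0.17612641] [[-0.206, -0.979, 0.001], [-0.979, 0.206, -0.0], [-0.0, -0.001, -1.0]]
pred knob top px [317.45900456 265.04541696] axis px at top [317.06641487 263.81842289]
```

View pics/w5.png

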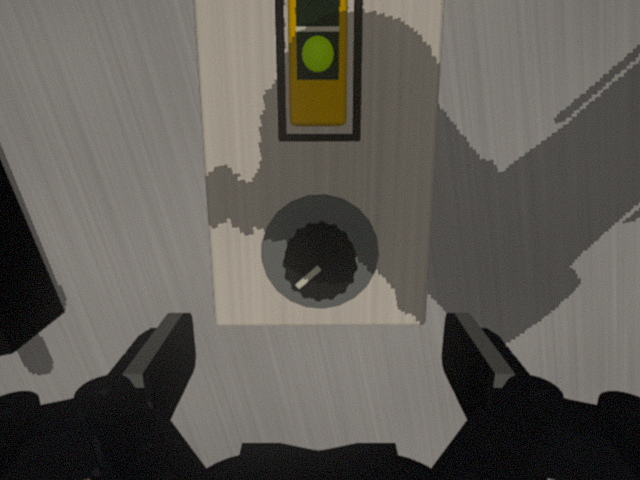

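The wrist view shows the knob's grip centred at about (320,263), against (317,264) for the tool axis, which is about 1.5 mm in tool y. I correct that, descend and grip.

```bash
python3 -m pendant '[{"xyz":[0,0.15,2.5],"twist":0},{"xyz":[0,0.15,5],"twist":0},{"xyz":[0,0.15,7],"twist":0},{"xyz":[0,0.15,7.8],"twist":0},{"xyz":[0,0.15,7.8],"twist":0}]' 0.6 40
python3 -m pendant '[{"xyz":[0,0,0],"twist":0},{"xyz":[0,0,0],"twist":0},{"xyz":[0,0,0],"twist":0},{"xyz":[0,0,0],"twist":0},{"xyz":[0,0,0],"twist":0}]' -1 40
python3 -m pendant '[{"xyz":[0,0,0.2],"twist":0},{"xyz":[0,0,0.4],"twist":0},{"xyz":[0,0,0.4],"twist":0}]'
```

```text
time_s: 10.02
ee_pos: [0.5801, 0.1652, 0.0961]
tool_rot: [-0.63, 0.776, 0.0, -0.002]
wrist_force: [-0.8, -0.2, -0.4]
finger_gap: 0.801
finger_force: 0.0
time_s: 10.43
ee_pos: [0.582, 0.1664, 0.0993]
tool_rot: [-0.631, 0.776, -0.0, 0.001]
wrist_force: [0.5, 1.0, 3.1]
finger_gap: 0.405
finger_force: 40.0
time_s: 10.68
ee_pos: [0.5822, 0.167, 0.095]
tool_rot: [-0.631, 0.776, -0.0, 0.002]
wrist_force: [0.7, 2.6, 5.4]
finger_gap: 0.403
finger_force: 40.5
```

```bash
python3 -m pendant '[{"xyz":[0,0,0.2],"twist":0},{"xyz":[0,0,0.3],"twist":0},{"xyz":[0,0,0.3],"twist":0}]'
python3 -m pendant '[{"xyz":[0,0,0.2],"twist":0},{"xyz":[0,0,0.2],"twist":0},{"xyz":[0,0,0.2],"twist":0}]'
python3 -m pendant '[{"xyz":[0,0,0.1],"twist":0},{"xyz":[0,0,0.1],"twist":0},{"xyz":[0,0,0.1],"twist":0}]'
```

```text
time_s: 10.93
ee_pos: [0.5825, 0.1673, 0.0924]
tool_rot: [-0.631, 0.776, -0.0, 0.002]
wrist_force: [-0.2, 3.4, 7.6]
finger_gap: 0.406
finger_force: 40.6
time_s: 11.18
ee_pos: [0.5828, 0.1674, 0.0912]
tool_rot: [-0.631, 0.776, -0.001, 0.003]
wrist_force: [-1.0, 4.1, 9.6]
finger_gap: 0.405
finger_force: 40.9
time_s: 11.43
ee_pos: [0.5829, 0.1674, 0.0905]
tool_rot: [-0.631, 0.776, -0.001, 0.003]
wrist_force: [-1.0, 4.3, 11.1]
finger_gap: 0.402
finger_force: 41.0
```

I have a push of 11 N. Before turning, I measure the bubble relative to the vial window in both fixed views.

```bash
cat >> h.py <<'E'
U=np.array([.2045,.9789,0])
def bub(n,z=.083,sl=.03):
    s=cam(n); h=cv2.cvtColor(cv2.resize(s["img"],None,fx=4,fy=4,interpolation=cv2.INTER_CUBIC),cv2.COLOR_BGR2HSV)
    P0=np.array([.5575,.0455,z]); N=np.array([-U[0]*sl,-U[1]*sl,1])
    def loc(p):
        c,d=ray(s,(np.asarray(p,float)-1.5)/4); X=c+d*(N@(P0-c))/(N@d); return (X-P0)@U*1000,(X-P0)@np.array([-U[1],U[0],0])*1000
    q=(4*proj(s,P0)).astype(int); roi=np.zeros(h.shape[:2],np.uint8); cv2.circle(roi,tuple(int(v) for v in q),150,255,-1)
    G=cv2.inRange(h,(32,120,110),(60,255,255))&roi; Y=cv2.inRange(h,(12,120,60),(31,255,255))&roi
    f=lambda m:np.array([loc(p) for p in np.argwhere(m)[::3,::-1]])
    g,y=f(G),f(Y)
    # window: columns along level where the centre strip isn't yellow
    if len(g)==0 or len(y)==0: return n,"none",len(g),len(y)
    yc=np.median(y[:,1]); strip=y[abs(y[:,1]-np.median(g[:,1]))<4]
    a=np.sort(strip[:,0]); k=np.argmax(np.diff(a)); gaps=[(a[i].round(1),a[i+1].round(1)) for i in range(len(a)-1) if a[i+1]-a[i]>6]
    return n,"bub",g.mean(0).round(1),"span",np.ptp(g[:,0]).round(1),"yellow x",y[:,0].min().round(1),y[:,0].max().round(1),"gaps",gaps
E
python3 - <<'E'
from h import *
for n in("side","top"): print(*bub(n))
a=ctrl.snapshot("side")["img"][180:310,230:390]; b=ctrl.snapshot("top")["img"][170:300,210:370]
cv2.imwrite("pics/p6.png",cv2.resize(np.vstack([a,b]),None,fx=2.3,fy=2.3))
E
```

```text
side bub [13.8 -1.7] span 16.7 yellow x -67.8 53.2 gaps [(np.float64(-31.8), np.float64(36.8))]
top bub [11.1 -1.7] span 16.8 yellow x -54.5 55.1 gaps [(np.float64(-31.1), np.float64(33.7))]
```

View pics/p6.png

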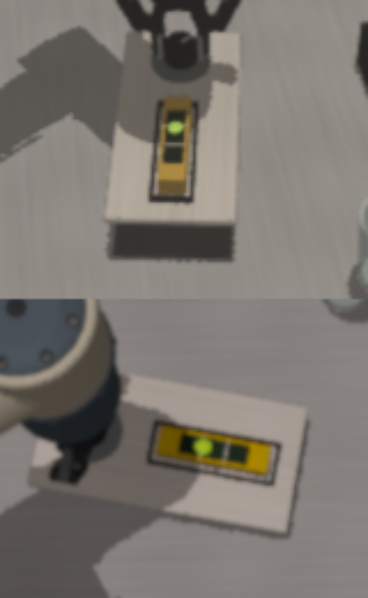

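The two crops show the bubble on the knob side of the window and both cameras with a clear view of it. The offset is about +10.5 mm, so roughly 46° counter-clockwise is needed, which is negative twist. The shelf sinks about 4.5 mm over that turn.

```bash
python3 -m pendant '[{"xyz":[0,0,0.06],"twist":-6},{"xyz":[0,0,0.12],"twist":-12},{"xyz":[0,0,0.18],"twist":-18},{"xyz":[0,0,0.24],"twist":-24},{"xyz":[0,0,0.24],"twist":-24}]'
python3 -m pendant '[{"xyz":[0,0,0.06],"twist":-5},{"xyz":[0,0,0.1],"twist":-10},{"xyz":[0,0,0.15],"twist":-15},{"xyz":[0,0,0.15],"twist":-15},{"xyz":[0,0,0.15],"twist":-15}]'
python3 -m pendant '[{"xyz":[0,0,0],"twist":0},{"xyz":[0,0,0],"twist":0},{"xyz":[0,0,0],"twist":0},{"xyz":[0,0,0],"twist":0},{"xyz":[0,0,0],"twist":0}]'
python3 -m pendant '[{"xyz":[0,0,0],"twist":0},{"xyz":[0,0,0],"twist":0},{"xyz":[0,0,0],"twist":0},{"xyz":[0,0,0],"twist":0},{"xyz":[0,0,0],"twist":0}]'
python3 - <<'E'
from h import *
for n in("side","top"): print(*bub(n,.082,.005))
E
```

```text
time_s: 12.05
ee_pos: [0.5833, 0.1678, 0.0882]
tool_rot: [0.78, -0.625, 0.002, -0.003]
wrist_force: [0.4, 3.9, 11.4]
finger_gap: 0.405
finger_force: 41.0
time_s: 12.47
ee_pos: [0.5835, 0.1679, 0.0869]
tool_rot: [0.854, -0.52, 0.002, -0.003]
wrist_force: [1.2, 3.8, 11.1]
finger_gap: 0.407
finger_force: 41.0
time_s: 12.88
ee_pos: [0.5835, 0.1679, 0.0869]
tool_rot: [0.854, -0.52, 0.002, -0.003]
wrist_force: [-0.2, 4.5, 10.9]
finger_gap: 0.404
finger_force: 41.0
time_s: 13.3
ee_pos: [0.5835, 0.168, 0.0869]
tool_rot: [0.854, -0.52, 0.002, -0.003]
wrist_force: [-0.7, 4.6, 10.9]
finger_gap: 0.401
finger_force: 41.0
side bub [ 5.4 -2.1] span 15.4 yellow x -68.3 54.6 gaps [(np.float64(-30.9), np.float64(37.7))]
top bub [ 3.1 -1.8] span 16.0 yellow x -54.0 56.4 gaps [(np.float64(-30.1), np.float64(34.5))]
```

```bash
python3 -m pendant '[{"xyz":[0,0,0.04],"twist":-4},{"xyz":[0,0,0.08],"twist":-7.5},{"xyz":[0,0,0.08],"twist":-7.5},{"xyz":[0,0,0.08],"twist":-7.5},{"xyz":[0,0,0.08],"twist":-7.5}]'
python3 -m pendant '[{"xyz":[0,0,0],"twist":0},{"xyz":[0,0,0],"twist":0},{"xyz":[0,0,0],"twist":0},{"xyz":[0,0,0],"twist":0},{"xyz":[0,0,0],"twist":0}]'
python3 -m pendant '[{"xyz":[0,0,0],"twist":0},{"xyz":[0,0,0],"twist":0},{"xyz":[0,0,0],"twist":0},{"xyz":[0,0,0],"twist":0},{"xyz":[0,0,0],"twist":0}]'
python3 -m pendant '[{"xyz":[0,0,0],"twist":0},{"xyz":[0,0,0],"twist":0},{"xyz":[0,0,0],"twist":0},{"xyz":[0,0,0],"twist":0},{"xyz":[0,0,0],"twist":0}]'
python3 - <<'E'
from h import *
for n in("side","top"): print(*bub(n,.082,0))
a=ctrl.snapshot("side")["img"][210:280,280:340]; b=cv2.rotate(ctrl.snapshot("top")["img"][205:265,268:338],cv2.ROTATE_90_CLOCKWISE)
cv2.imwrite("pics/p7.png",cv2.resize(np.hstack([a,b]),None,fx=6,fy=6,interpolation=cv2.INTER_CUBIC))
E
```

```text
time_s: 13.82
ee_pos: [0.5835, 0.168, 0.0861]
tool_rot: [0.886, -0.463, 0.002, -0.003]
wrist_force: [-0.4, 4.6, 11.0]
finger_gap: 0.4
finger_force: 41.0
time_s: 14.23
ee_pos: [0.5835, 0.168, 0.0861]
tool_rot: [0.886, -0.463, 0.002, -0.003]
wrist_force: [0.1, 4.4, 11.4]
finger_gap: 0.401
finger_force: 41.0
time_s: 14.65
ee_pos: [0.5835, 0.168, 0.0861]
tool_rot: [0.886, -0.463, 0.002, -0.003]
wrist_force: [-0.2, 3.9, 9.8]
finger_gap: 0.405
finger_force: 41.0
time_s: 15.07
ee_pos: [0.5835, 0.168, 0.0861]
tool_rot: [0.886, -0.463, 0.002, -0.003]
wrist_force: [0.2, 4.8, 11.7]
finger_gap: 0.408
finger_force: 41.0
side bub [ 4.3 -2. ] span 16.2 yellow x -68.7 54.5 gaps [(np.float64(-31.1), np.float64(37.9))]
top bub [ 1.8 -1.8] span 17.0 yellow x -53.5 56.4 gaps [(np.float64(-30.0), np.float64(34.6))]
```

View pics/p7.png

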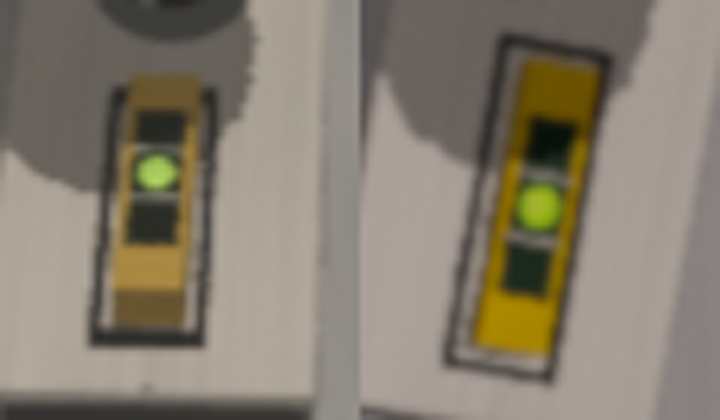

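Both crops show the bubble between the two white lines: side (157,172) between rows 148 and 195, top (540,207) between rows 175 and 238. The offset is within 1 mm and the push is 11 N, so I hand the job in.

```bash
python3 -c "
from station import ctrl; print(ctrl.close_job())"
```

```text
the job is handed in; nothing more can be done
None
```

I handed the job in at about 15 s with the 110 mm level flat in the pocket and the gripper still holding the knob down at about 11 N. The bubble measured within about 1 mm of centre in both fixed cameras; the hand-in call returned no verdict.

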